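Right a fallen can against the backstop

ROBOT

A 6-joint arm with a two-finger parallel gripper is mounted at the origin on a cart in front of the work surface, level with it; the furniture and walls round the work are solid. World frame = base frame: x ahead of the robot, y to its left, z up, the work surface at z = 0. Lengths are in mm, angles in degrees, forces in N, time in s.
With the tool pointing down it reaches from about 225 to 725 mm from the base axis. Payload 3.1 kg.
Tool frame: the origin (TCP) lies at the very end of the fingers, on their centre line; the grasp point (between the pads) lies 19 mm behind it; z points along the fingers, y is the direction in which the jaws open and shut (so a half turn about z gives the same grasp; the last joint's range is limited). The gripper opens to 85 mm and grips with 20 to 120 N. Pads are 22 mm wide; open, the fingers measure 114 mm over their backs; the gripper's body (76 mm by 85 mm) begins 54 mm behind the grasp point. The pads swing forward as they close: fully open they stand 13 mm farther back than shut.
Start: joints at [-72.525, 2.75, 5.684, 92.934, 0, 82.678], TCP at [220.177, -476.591, 231.312] pointing down, gripper open.
Joint ranges: [-166.93, 166.93], [-56.73, 111.36], [-69.38, 81.34], [-121.58, 131.49], [-85.45, 84.26], [-180, 180]. Speed limits (degrees/s): [159.86, 159.86, 180, 180, 180, 180].

INTERFACE

Orientations are given as [roll, pitch, yaw] about the fixed x, y, z axes, in that order (R = Rz(yaw) Ry(pitch) Rx(roll)).
In Python, from workcell import manip gives the robot as it stands.
- The arm moves only by the tool carry_out, never from a script. Its argument "steps" is a list that holds one entry, the list of rows, each a list of 5 numbers: the shift along the tool's x, y, z in m, then the turn about the tool's z in rad, then the opening, from 0 (shut) to 1 (fully open). A call has 1 to 10 rows; each row shifts and turns the commanded pose from where the row before left it, along the tool's axes as they then stand; what a row does not reach is not made up. A row lasts 1/8 s, in which the tool goes at most 62.5 mm and 10.7 degrees, less where a joint would pass 70% of its speed; a pose out of reach is approached as far as the arm can. A call with a gripper value outside its range is refused whole. The fingers move at their own pace and stop on an object; "squeeze" is the grip in N (left out, the last holds). Time passes only in rows, so rows that do not move let the fingers close. It gives the time, the measured TCP pose, the force and the opening at its end, in the units of the state.
- manip.state(): the state, without advancing time (a new reading comes with each control period).
- manip.capture(name): name is "scene" or "top" or "wrist"; returns the picture (400x640x3 uint8, red, green, blue); there is no depth.
- manip.calibration(name): a dict with "fx", "fy", "cx", "cy" (pixels), "k1" (the pictures are not rectified: a ray, as slopes to the right and down, at radius r is drawn at 1 + k1 r^2 times it, then the intrinsics apply), "view" (4x4, takes a point from world to camera coordinates). Camera axes: x right, y up, looking along -z (the intrinsics and any distortion apply to the point x, -y, -z); pixel columns grow to the right and rows downward; lengths in mm; the calibration is good to about 2 mm. A picture is of the moment at which its call begins: read the wrist's pose just before it. calibration takes no time and is no camera call; for the wrist camera it gives the pose at the moment of the call.
- manip.hand_in(): hands the job in, once; it reports no verdict.
The state is a dict: "time_s": time; "q": joint angles; "dq": joint speeds; "joint_efforts": joint torques, N m; "tool_pos": TCP position; "ee_rot": TCP orientation; "force": force on the tool from outside, world axes, zero at the start; "moment": the same for the moment, N m; "width": finger opening in mm.
Only numpy, scipy, OpenCV 4.12 (cv2) and the standard library are available. Lean on these libraries where they do the work, as an engineer would, in place of code of your own. Each camera call takes 0.05 s, during which the arm holds its last target. There are 200 camera calls.

TASK

The full drinks can lying on the bench has to stand at the backstop, ready for the seamer. Without lifting its foot end off the bench, raise its top end, lean it against the backstop's face and let go so that it leans there by itself; then work its foot in towards the face until the can stands, and press the standing can squarely home against the face, a light but sure push of about 10 to 15 N, held for about a second. The can is thin: never press it against the backstop harder than 35 N, leave the things around alone, and leave it standing upright against the face.

Things in the scene. Friction and masses are not known exactly. Their poses are not given: they have to be found in the camera images.
- can_centre (a point): Centre (half-way up, on the axis) of the fallen can: full, rigid, sage-green label, silver top, 66 mm diameter, 159 mm tall, 0.35 to 0.6 kg; narrows in its last 13 mm to a 47 mm standing ring, and above 137 mm to a 56 mm top. z runs along the can from foot to top. It starts lying on its side, top towards the backstop. Friction 0.5 to 0.65: sliding it when it stands takes 2 to 4 N.
- can_foot (a point): Centre of the same can's foot disc, same axes. Its height is 33 mm when the can lies, 0 when it stands, never more while the foot end rests on the bench. With its top against a wall the can leans by itself from about 20 to 45 degrees off vertical (the flatter, the more it jams when its foot is pushed in); under about 15 degrees it falls back onto its foot, away from the wall.
- backstop: Plain aluminium upright plate fixed to the bench, 160 mm wide, 150 mm high, 6 mm thick, rigid, with a bolted foot and two gussets behind it reaching 65 mm back. Its origin is at the foot of the front face, in the middle of the width, on the bench; x points horizontally into the plate (from the can's side to the back), y along the face, z up. The front face is the plane x = 0, from z = 0 to 150 mm.
- peach_can: Bystander: upright drinks can with an orange-pink label, 66 mm diameter, 157 mm tall, to one side; origin at the centre of its underside, z up.
- chuck: Bystander: bronze-coloured spool-shaped seaming chuck, 55 mm diameter, 56 mm tall, beyond the backstop's far end; origin at the centre of its underside, z up.
- lids: Bystander: flat stack of gold can ends, 66 mm diameter, 16 mm high, behind the backstop; origin at the centre of its underside, z up.
- jar: Bystander: clear jar with black lid, 62 mm diameter, 92 mm tall, out beyond the can's foot end, towards the far edge of the bench; origin at the centre of its underside, z up.

How it is judged:
By the outcome, as a careful person would: the job done as asked, in the order asked, and still so for the second after the job is handed in, with the robot touching nothing.
It also fails if it takes over 72 s, if anything falls off the work surface, if the arm or the gripper's body presses on something with over 40 N, if the wrist force passes 120 N, or if a joint passes its speed limit or range.

## Working session

There is one attempt and no reset: what is moved stays moved. The work goes in short steps, Python scripts to look and compute and a tool call to move; the robot and the scene stay as the last step left them, time stands still between calls to the robot, and variables do not carry over. Pictures are saved under pics/ and viewed, about 8 in all and at most 12, crops included, and the job is handed in when it is done.

Besides the shell and the picture viewer there is one more tool, called after "Emit:" by a JSON object that holds its "method" and its "body", one argument or row to a line. carry_out: Moves the arm, as the interface text tells. Its arguments: {"type":"object","properties":{"steps":{"type":"array","items":{"type":"array","items":{"type":"array","items":{"type":"number"}}}},"squeeze":{"type":"number"}},"required":["steps"]}

```bash
mkdir -p pics; cat > h.py <<'E'
from workcell import manip
import numpy as np, cv2
def snap(cam,name):
    c=manip.calibration(cam); im=manip.capture(cam)
    cv2.imwrite(f'pics/{name}.png',im[:,:,::-1]); return im,c
def proj(c,P):
    P=np.atleast_2d(P); V=np.array(c['view']); p=(V[:3,:3]@P.T).T+V[:3,3]
    x=p[:,0]/-p[:,2]; y=-p[:,1]/-p[:,2]; s=1+c['k1']*(x*x+y*y)
    return np.c_[c['cx']+c['fx']*x*s, c['cy']+c['fy']*y*s]
def ray(c,u,v):
    xd=(u-c['cx'])/c['fx']; yd=(v-c['cy'])/c['fy']; x,y=xd,yd
    for _ in range(20):
        s=1+c['k1']*(x*x+y*y); x,y=xd/s,yd/s
    V=np.array(c['view']); R=V[:3,:3]; o=-R.T@V[:3,3]; d=R.T@np.array([x,-y,-1]); return o,d
def at(c,u,v,z):
    o,d=ray(c,u,v); return o+d*(z-o[2])/d[2]
E
python3 - <<'E'
from h import *
for n in('scene','top'):
    im,c=snap(n,n+'0'); o,d=ray(c,320,200); print(n,o.round(),d.round(2),c['fx'],c['k1'])
s=manip.state(); print(s)
E
```

```text
scene [436. 970. 697.] [ 0.11 -0.82 -0.56] 487.4454234459158 -0.11372309023139116
top [ 310.    5. 1161.] [ 0.2   0.02 -0.98] 500.73323313880735 -0.03866225386937112
{'time_s': 0.1, 'q': array([-7.25240932e+01,  2.78984198e+00,  5.59769962e+00,  9.29335193e+01,
        4.41096020e-04,  8.26776960e+01]), 'dq': array([ 0.02172946, -0.12382587,  0.27058431,  0.02217214, -0.03661912,
       -0.03102416]), 'joint_efforts': array([ 2.25379204e-03, -3.39851224e+01,  3.20936000e+01,  1.58023182e-02,
       -1.85951812e-04,  4.94089164e-06]), 'tool_pos': array([ 220.01653699, -476.0460352 ,  230.19810222]), 'ee_rot': array([-1.79875419e+02, -1.64531545e-02,  2.47981924e+01]), 'force': array([0.15774496, 0.82498022, 0.64265525]), 'moment': array([-0.00618528,  0.00232498,  0.00263735]), 'width': 85.00241985977017}
```

View pics/scene0.png

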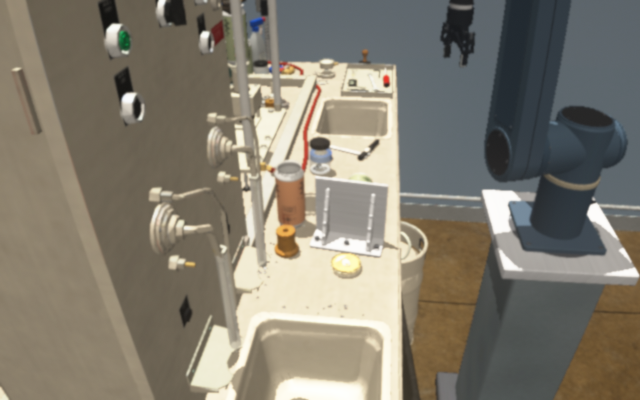

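View pics/top0.png

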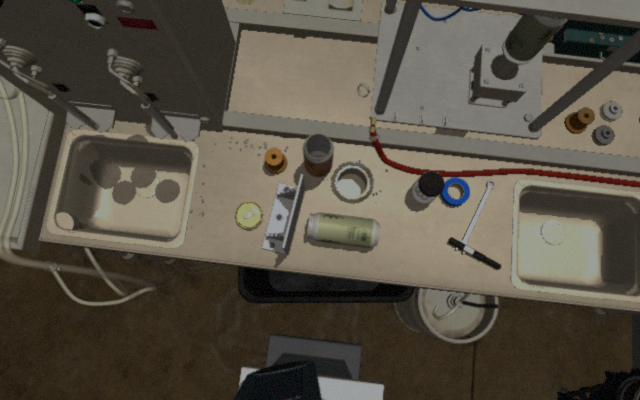

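The scene view looks from the seamer side. In the top view the can lies at about (343,230), the backstop is left of it at (285,215), the peach can at (318,155), the jar at (428,188), the lids at (248,215) and the chuck at (275,160). I'll enlarge this area.

```bash
python3 - <<'E'
from h import *
im=cv2.imread('pics/top0.png')[130:270,225:405]
cv2.imwrite('pics/top0c.png',cv2.resize(im,None,fx=4.4,fy=4.2857,interpolation=cv2.INTER_CUBIC)[:600,:800])
c=manip.calibration('top')
for n,u,v,z in [('can a',307,227,33),('can b',379,233,33),('bs',300,215,0),('peach',318,145,157),('jar',430,183,92),('right',-0,0,0)]: print(n,at(c,u,v,z).round())
E
```

```text
can a [471.  51.  33.]
can b [ 476. -113.   33.]
bs [502.  72.   0.]
peach [628.  44. 157.]
jar [ 590. -208.   92.]
right [982. 938.   0.]
```

View pics/top0c.png

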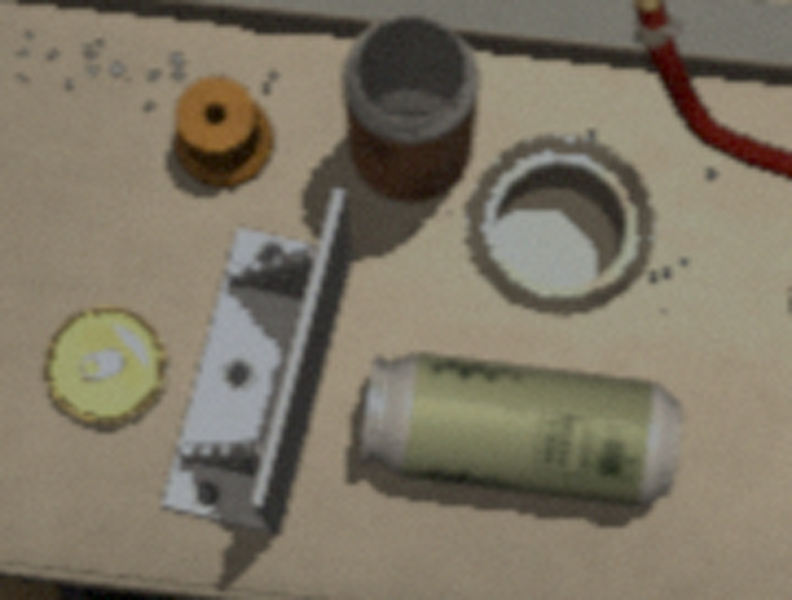

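```bash
python3 - <<'E'
from h import *
c=manip.calibration('top')
A=lambda x,y,z:at(c,225+x/4.4,130+y/4.2857,z)
t1=A(346,190,150);t2=A(267,508,150);print('top edge',t1.round(1),t2.round(1),np.linalg.norm(t1-t2))
print('bot corner near',A(270,533,0).round(1))
d=(t1-t2)/np.linalg.norm(t1-t2); n=np.array([-d[1],d[0],0]);print('normal into plate ang',np.degrees(np.arctan2(n[1],n[0])))
for nm,x,y,z in [('ctop up',388,356,40),('ctop lo',366,462,33),('lab tl',418,353,33),('lab bl',403,473,33),('lab tr',652,382,33),('lab br',642,500,33),('foot u',680,410,33),('foot l',668,490,33),('peach top',410,75,157),('chuck',214,112,56),('lids',105,365,16)]:
    print(nm,A(x,y,z).round(1))
E
```

```text
top edge [563.1  66.4 150. ] [405.5  83.4 150. ] 158.49877592932629
bot corner near [406.4  91.7   0. ]
normal into plate ang 83.81705702352319
ctop up [503.   40.3  40. ]
ctop lo [446.5  45.1  33. ]
lab tl [507.6  25.3  33. ]
lab bl [443.   25.5  33. ]
lab tr [506.2 -97.   33. ]
lab br [443.1 -97.8  33. ]
foot u [ 492.9 -112.8   33. ]
foot l [ 449.9 -110.6   33. ]
peach top [622.4  42.8 157. ]
chuck [621.4 145.8  56. ]
lids [484.8 188.7  16. ]
```

Findings so far:
- **Can:** axis heading is about 90°, top at about (475, 45) and foot at about (475, -112).
- **Face:** passes through about (484, 75), with its normal heading about 84°.

I'm moving above the can.

Emit:
{"method": "carry_out", "body": {
  "steps": [
    [[0.0427,-0.0316,0,0,1],[0.0427,-0.0316,0,0,1],[0.0427,-0.0316,0,0,1],[0.0427,-0.0316,0,0,1],[0.0427,-0.0316,0,0,1],[0.0427,-0.0316,0,0,1],[0.0427,-0.0316,0,0,1],[0.0427,-0.0316,0,0,1],[0.0427,-0.0316,0,0,1],[0.0427,-0.0316,0,0,1]]
  ]
}}

```text
time_s: 1.35
tool_pos: [475.7, -8.9, 230.9]
ee_rot: [-180.0, 0.0, 24.8]
force: [0.9, -0.5, -0.5]
width: 85.4
```

Emit:
{"method": "carry_out", "body": {
  "steps": [
    [[0,0,0,-0.1422,1],[0,0,0,-0.1422,1],[0,0,0,-0.1422,1],[0,0,0,-0.1422,1],[0,0,0,-0.1422,1],[0,0,0,-0.1422,1],[0,0,0,-0.1422,1],[0,0,0,-0.1422,1],[0,0,0,0,1]]
  ]
}}

```text
time_s: 2.48
tool_pos: [475.0, -10.6, 230.7]
ee_rot: [-179.9, -0.0, 89.9]
force: [-0.0, 0.2, 0.1]
width: 85.4
```

```bash
python3 - <<'E'
from h import *
im,c=snap('wrist','w1'); cv2.imwrite('pics/w1b.png',cv2.resize(im[:,:,::-1],(800,500),interpolation=cv2.INTER_CUBIC))
import pickle; pickle.dump(c,open('w1.pkl','wb'))
o,d=ray(c,320,200); print(o.round(),d.round(2))
s=manip.state(); print(s['time_s'],s['tool_pos'],s['ee_rot'],s['q'].round(1),s['force'])
E
```

```text
[475.  56. 374.] [ 0.01 -0.29 -0.96]
2.525 [475.01783475 -10.57431369 230.85423651] [-1.79947229e+02 -1.00952832e-02  8.98380569e+01] [-9.4 -4.6 -1.6 93.   0.  80.8] [ 1.20253538  0.11814193 -0.13560634]
```

View pics/w1b.png

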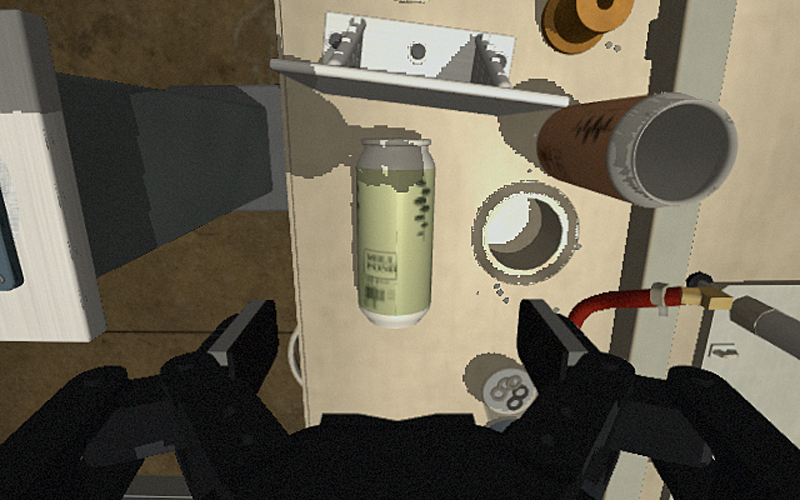

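The can is seen straight on: its top is at (396,140) and its foot at (396,325) in the 800-wide view. The plate's top edge runs (272,70) to (568,106).

```bash
python3 - <<'E'
from h import *
import pickle; c=pickle.load(open('w1.pkl','rb'))
A=lambda x,y,z:at(c,x/1.25,y/1.25,z)
a=A(273,70,150);b=A(567,106,150);print(a.round(1),b.round(1),np.linalg.norm(a-b),np.degrees(np.arctan2(b[1]-a[1],b[0]-a[0])))
for nm,x,y,z in [('top rim',396,140,45),('lab tl',359,168,33),('lab tr',435,170,33),('lab bl',358,309,33),('lab br',432,309,33),('foot',396,328,20)]: print(nm,A(x,y,z).round(1))
print(proj(c,[[484,75,150],[484,78,0],[409,85,0],[560,70,0]])*1.25)
im=cv2.imread('pics/w1.png'); print(im[60:110:2,300].sum(1))
E
```

```text
[410.7  86.3 150. ] [565.6  68.2 150. ] 155.99757436018277 -6.679785193276547
top rim [474.2  47.9  45. ]
lab tl [443.1  24.8  33. ]
lab tr [506.8  23.   33. ]
lab bl [ 438.7 -103.9   33. ]
lab br [ 506.9 -104.    33. ]
foot [ 473.6 -130.2   20. ]
[[413.76583329  92.23650386]
 [407.16817882 103.71700296]
 [322.08906861  95.72024087]
 [492.48006671 113.10443792]]
[654 661 590 209 210 191 219 216 200 203 495 530 526 525 521 525 536 536
 535 530 298 264 282 275 287]
```

Emit:
{"method": "carry_out", "body": {
  "steps": [
    [[0.0285,0,0,0,1],[0,0,0.045,0,1],[0,0,0.045,0,1],[0,0,0.045,0,1],[0,0,0.04,0,1],[0,0,0.03,0,1],[0,0,0.015,0,1],[0,0,0,0,1]]
  ]
}}

```text
time_s: 3.52
tool_pos: [474.3, 18.0, 10.4]
ee_rot: [-179.9, -0.0, 89.9]
force: [-0.4, 0.3, -0.3]
width: 85.8
```

Emit:
{"method": "carry_out", "body": {
  "steps": [
    [[0,0,0,0,0.72],[0,0,0,0,0.72],[0,0,0,0,0.72],[0,0,0,0,0.72]]
  ],
  "squeeze": 20
}}

```text
time_s: 4.03
tool_pos: [476.2, 17.8, 13.2]
ee_rot: [179.9, 0.0, 90.0]
force: [-2.4, 0.4, 5.9]
width: 64.9
```

```bash
python3 - <<'E'
from h import *
s=manip.state(); print(s['time_s'],s['tool_pos'],s['width'],s['force'],s['moment'])
im,c=snap('wrist','w2'); im2,_=snap('top','t2')
a=cv2.resize(im[:,:,::-1],(480,300)); b=cv2.resize(im2[140:280,230:430,::-1],(429,300),interpolation=cv2.INTER_CUBIC)
b=cv2.resize(b,(320,300)); cv2.imwrite('pics/c2.png',np.hstack([a,b]))
E
```

```text
4.025 [476.24283845  17.79222362  13.20423491] 64.85057757442995 [-2.36601142  0.36296692  5.93234582] [ 0.09208073  0.60536525 -0.16056597]
```

View pics/c2.png

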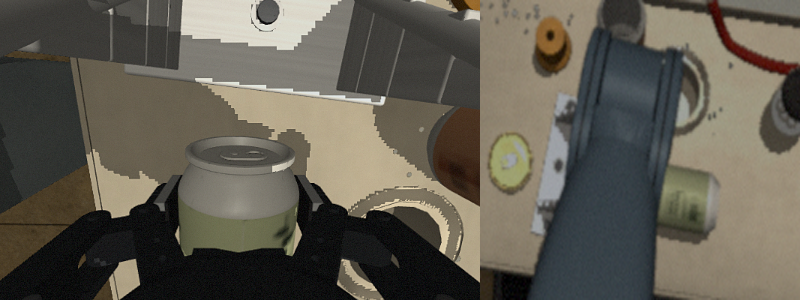

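Gripped near the shoulder. The fingers carry a little bench contact, which the lift will relieve. I'll raise the top slowly while aligning with the face normal.

Emit:
{"method": "carry_out", "body": {
  "steps": [
    [[0,0,-0.005,0,0.72],[0,0,-0.007,0,0.72],[0,0,-0.007,0.02,0.72],[0,0,-0.007,0.02,0.72],[0,0,-0.007,0.02,0.72],[0,0,-0.007,0.02,0.72],[0,0,0,0.03,0.72],[0,0,0,0,0.72]]
  ]
}}

```text
time_s: 5.12
tool_pos: [475.9, 18.1, 51.7]
ee_rot: [179.9, -0.0, 83.7]
force: [0.6, 0.8, -3.7]
width: 64.7
```

```bash
python3 - <<'E'
from h import *
s=manip.state(); print(s['time_s'],s['tool_pos'],s['ee_rot'],s['width'],s['force'],s['moment'])
im,c=snap('wrist','w3'); im2,_=snap('scene','s3')
a=cv2.resize(im[:,:,::-1],(400,300)); b=cv2.resize(im2[120:300,250:430,::-1],(400,300),interpolation=cv2.INTER_CUBIC)
cv2.imwrite('pics/c3.png',np.hstack([a,b]))
E
```

```text
5.125 [475.86631463  18.11243151  51.69051285] [ 1.79926379e+02 -4.00003237e-02  8.36740987e+01] 64.66007976928422 [ 0.56681846  0.76628626 -3.67884455] [ 0.17835809 -0.23012879  0.06758607]
```

View pics/c3.png

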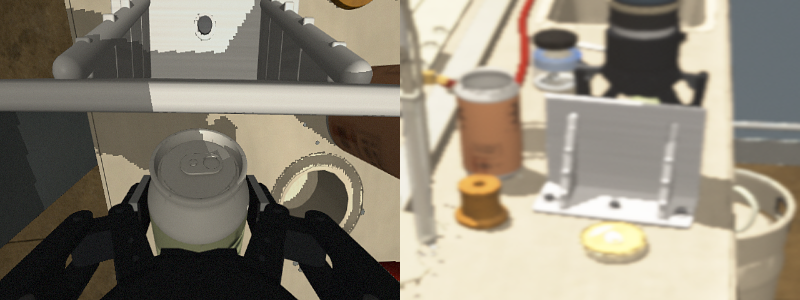

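```bash
cat >> h.py <<'E'
def rim(c,g,a,yaw,s=159,r=28,gs=130):
    u=np.array([np.cos(yaw),np.sin(yaw),0]); z=np.array([0,0,1.]); w=np.cross(u,z)
    ax=u*np.cos(a)+z*np.sin(a); up=-u*np.sin(a)+z*np.cos(a)
    t=np.linspace(0,2*np.pi,60)
    return proj(c,g+ax*(s-gs)+r*(np.outer(np.cos(t),up)+np.outer(np.sin(t),w)))
E
python3 - <<'E'
from h import *
c=manip.calibration('wrist'); s=manip.state(); p=s['tool_pos']
for off in (18,22,26):
  for a in (0,10,15,20,25,30):
    q=rim(c,p+[0,0,off],np.radians(a),np.radians(s['ee_rot'][2])); print(off,a,'u',q[:,0].min().round(),q[:,0].max().round(),'v',q[:,1].min().round(),q[:,1].max().round(), 'h',33*np.cos(np.radians(a))+117*np.sin(np.radians(a)))
im=cv2.imread('pics/w3.png')[130:310,210:430]; cv2.imwrite('pics/w3c.png',cv2.resize(im,None,fx=3,fy=3))
E
```

```text
18 0 u 247.0 388.0 v 183.0 225.0 h 33.0
18 10 u 244.0 391.0 v 177.0 246.0 h 52.81549263643372
18 15 u 243.0 392.0 v 174.0 258.0 h 62.15738054453418
18 20 u 242.0 393.0 v 173.0 270.0 h 71.02621325503821
18 25 u 241.0 394.0 v 171.0 281.0 h 79.35449359587128
18 30 u 240.0 395.0 v 171.0 293.0 h 87.07883832488648
22 0 u 245.0 390.0 v 185.0 230.0 h 33.0
22 10 u 242.0 393.0 v 179.0 252.0 h 52.81549263643372
22 15 u 241.0 394.0 v 176.0 264.0 h 62.15738054453418
22 20 u 239.0 396.0 v 174.0 276.0 h 71.02621325503821
22 25 u 238.0 397.0 v 173.0 289.0 h 79.35449359587128
22 30 u 237.0 398.0 v 172.0 301.0 h 87.07883832488648
26 0 u 242.0 393.0 v 187.0 235.0 h 33.0
26 10 u 239.0 396.0 v 181.0 258.0 h 52.81549263643372
26 15 u 238.0 397.0 v 178.0 271.0 h 62.15738054453418
26 20 u 237.0 398.0 v 176.0 284.0 h 71.02621325503821
26 25 u 235.0 400.0 v 175.0 297.0 h 79.35449359587128
26 30 u 234.0 401.0 v 175.0 309.0 h 87.07883832488648
```

View pics/w3c.png

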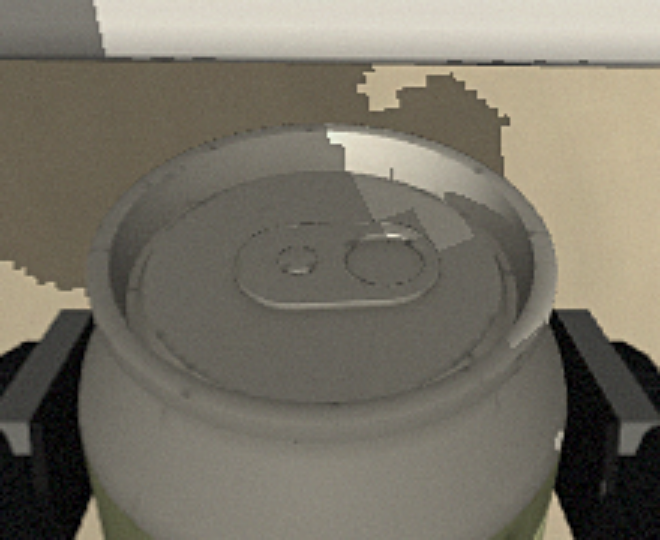

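Fitting the rim ellipse (v 172 to 276, u 239 to 395) gives about 20.5° elevation. That matches the tool height, so the foot is still on the bench. I'll continue to about 50° elevation.

Emit:
{"method": "carry_out", "body": {
  "steps": [
    [[0,0,-0.007,0,0.72],[0,0,-0.007,0,0.72],[0,0,-0.007,0,0.72],[0,0,-0.007,0,0.72],[0,0,-0.007,0,0.72],[0,0,-0.007,0,0.72],[0,0,0,0,0.72],[0,0,0,0,0.72]]
  ]
}}

```text
time_s: 6.22
tool_pos: [476.1, 18.4, 94.2]
ee_rot: [179.9, -0.1, 83.7]
force: [0.5, 2.5, 0.1]
width: 63.8
```

```bash
python3 - <<'E'
from h import *
im,c=snap('wrist','w4'); s=manip.state(); p=s['tool_pos']; print(s['time_s'],p,s['force'],s['moment'])
for a in (35,40,45,50,55):
    q=rim(c,p+[0,0,20.5],np.radians(a),np.radians(s['ee_rot'][2])); print(a,'u',q[:,0].min().round(),q[:,0].max().round(),'v',q[:,1].min().round(),q[:,1].max().round())
cv2.imwrite('pics/w4c.png',im[120:370,160:480,::-1])
E
```

```text
6.275 [476.10321972  18.40049863  94.18386997] [-0.68688556  2.77144392  0.07793778] [ 0.55105102 -0.07467579  0.02434962]
35 u 237.0 398.0 v 172.0 309.0
40 u 236.0 399.0 v 173.0 320.0
45 u 236.0 400.0 v 174.0 331.0
50 u 235.0 400.0 v 177.0 340.0
55 u 234.0 401.0 v 180.0 349.0
```

View pics/w4c.png

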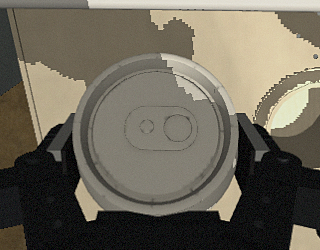

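```bash
python3 - <<'E'
from h import *
c=manip.calibration('wrist'); s=manip.state(); p=s['tool_pos']; print(s['force'],s['moment'],s['width'])
for off in (14,20.5):
 for gs in (128,133):
  for a in (40,45,50,55):
    f=lambda r,S: rim(c,p+[0,0,off],np.radians(a),np.radians(s['ee_rot'][2]),S,r,gs)
    q=f(28,159); ctr=f(.1,156).mean(0); i=f(22,156)
    print(off,gs,a,'rim u',q[:,0].min().round(),q[:,0].max().round(),'v',q[:,1].min().round(),q[:,1].max().round(),'tab v',ctr[1].round(),'h-p',(130-130+gs)*np.sin(np.radians(a))+23.5*np.cos(np.radians(a))-off-p[2])
E
```

```text
[-0.68688556  2.77144392  0.07793778] [ 0.55105102 -0.07467579  0.02434962] 63.862785222957186
14 128 40 rim u 240.0 396.0 v 166.0 305.0 tab v 230.0 h-p -7.905011516086731
14 128 45 rim u 239.0 396.0 v 168.0 316.0 tab v 236.0 h-p -1.0571926194977834
14 128 50 rim u 238.0 397.0 v 171.0 326.0 tab v 243.0 h-p 4.9753275776031245
14 128 55 rim u 238.0 398.0 v 174.0 335.0 tab v 250.0 h-p 10.1466379539808
14 133 40 rim u 242.0 393.0 v 174.0 310.0 tab v 236.0 h-p -4.691073467654022
14 133 45 rim u 242.0 393.0 v 175.0 319.0 tab v 241.0 h-p 2.4783412864349543
14 133 50 rim u 241.0 394.0 v 177.0 327.0 tab v 246.0 h-p 8.805549793198011
14 133 55 rim u 241.0 394.0 v 179.0 334.0 tab v 252.0 h-p 14.242398175425762
20.5 128 40 rim u 235.0 400.0 v 169.0 319.0 tab v 237.0 h-p -14.40501151608673
20.5 128 45 rim u 234.0 401.0 v 171.0 330.0 tab v 244.0 h-p -7.557192619497783
20.5 128 50 rim u 233.0 402.0 v 174.0 340.0 tab v 251.0 h-p -1.5246724223968755
20.5 128 55 rim u 233.0 402.0 v 178.0 350.0 tab v 258.0 h-p 3.6466379539808003
20.5 133 40 rim u 238.0 397.0 v 177.0 323.0 tab v 244.0 h-p -11.191073467654022
20.5 133 45 rim u 237.0 398.0 v 178.0 332.0 tab v 249.0 h-p -4.021658713565046
20.5 133 50 rim u 237.0 398.0 v 180.0 340.0 tab v 254.0 h-p 2.3055497931980113
20.5 133 55 rim u 236.0 399.0 v 183.0 348.0 tab v 260.0 h-p 7.7423981754257625
```

Emit:
{"method": "carry_out", "body": {
  "steps": [
    [[0.003,0,-0.0015,0,0.72],[0.003,0,-0.0015,0,0.72],[0.003,0,-0.0015,0,0.72],[0.003,0,-0.0015,0,0.72],[0.002,0,0,0,0.72],[0.001,0,0,0,0.72],[0,0,0,0,0.72]]
  ]
}}

```text
time_s: 7.15
tool_pos: [476.9, 32.8, 99.3]
ee_rot: [-180.0, 0.0, 83.7]
force: [-0.7, 1.0, -5.6]
width: 63.3
```

```bash
python3 - <<'E'
from h import *
im,c=snap('wrist','w5'); s=manip.state(); p=s['tool_pos']; print(p,s['force'],s['moment'])
o=im[:,:,::-1].copy()
for a,col in ((45,(0,0,255)),(52,(0,255,0))):
    q=rim(c,p+[0,0,20],np.radians(a),np.radians(s['ee_rot'][2]),159,28,129); cv2.polylines(o,[q.round().astype(int)],1,col,1); print(a,q[:,1].min(),q[:,1].max())
cv2.imwrite('pics/w5c.png',cv2.resize(o[60:380,160:480],(600,600)))
E
```

```text
[476.93032684  32.79108033  99.32842839] [-0.2901251  -0.61346109 -4.59251545] [ 0.05489771  0.02757449 -0.02318061]
45 172.80697899632844 329.75368179681
52 176.89175057935955 343.31829661861275
```

View pics/w5c.png

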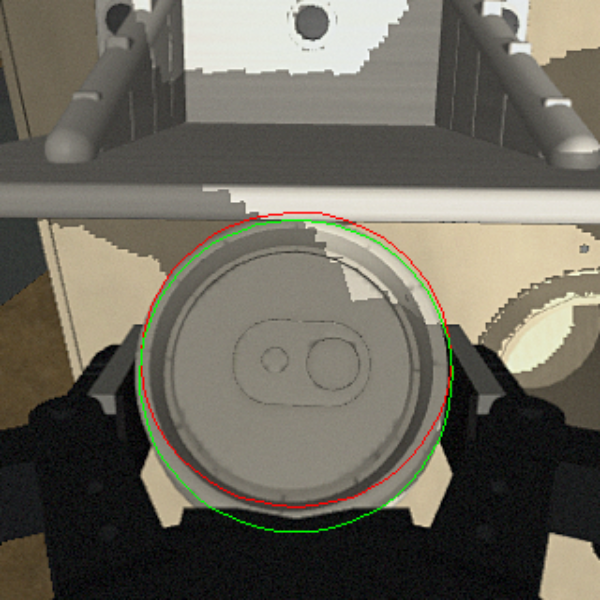

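Emit:
{"method": "carry_out", "body": {
  "steps": [
    [[0,0,0.002,0,0.72],[0,0,0.002,0,0.72],[0,0,0,0,0.72]]
  ]
}}

```text
time_s: 7.58
tool_pos: [478.0, 33.9, 97.4]
ee_rot: [179.8, -0.2, 83.7]
force: [-2.7, 5.0, 4.7]
width: 63.7
```

```bash
python3 - <<'E'
from h import *
import time
s=manip.state(); print(s['tool_pos'],s['force'],s['moment'],s['width'])
E
```

```text
[478.04600225  33.88637503  97.37890613] [-2.71458715  5.03095543  4.68078914] [ 0.95927826  0.53288759 -0.04544775] 63.72584842222201
```

Emit:
{"method": "carry_out", "body": {
  "steps": [
    [[0.001,0,-0.002,0,0.72],[0.001,0,0,0,0.72],[0.001,0,0,0,0.72],[0,0,0,0,0.72]]
  ]
}}

```text
time_s: 8.07
tool_pos: [477.8, 35.2, 97.1]
ee_rot: [179.9, 0.1, 83.7]
force: [1.3, -0.8, -2.8]
width: 63.5
```

Emit:
{"method": "carry_out", "body": {
  "steps": [
    [[0.001,0,0,0,0.72],[0.001,0,0,0,0.72],[0,0,0,0,0.72]]
  ]
}}

```text
time_s: 8.45
tool_pos: [476.8, 37.6, 96.8]
ee_rot: [-179.9, 0.0, 83.7]
force: [0.3, -0.8, -3.4]
width: 63.5
```

Emit:
{"method": "carry_out", "body": {
  "steps": [
    [[0.001,0,0,0,0.72],[0.001,0,0,0,0.72],[0,0,0,0,0.72]]
  ]
}}

```text
time_s: 8.82
tool_pos: [476.8, 38.3, 96.8]
ee_rot: [-179.9, 0.2, 83.6]
force: [-0.8, -5.3, -5.2]
width: 63.3
```

Emit:
{"method": "carry_out", "body": {
  "steps": [
    [[0.001,0,0,0,0.72],[0.001,0,0,0,0.72],[0,0,0,0,0.72]]
  ]
}}

```text
time_s: 9.2
tool_pos: [476.9, 38.4, 96.8]
ee_rot: [-179.9, 0.5, 83.6]
force: [-2.0, -10.4, -3.3]
width: 63.5
```

Emit:
{"method": "carry_out", "body": {
  "steps": [
    [[-0.002,0,0.001,0,0.72],[0,0,0.001,0,0.72],[0,0,0,0,0.72]]
  ]
}}

```text
time_s: 9.57
tool_pos: [477.0, 38.4, 96.5]
ee_rot: [-180.0, 0.2, 83.6]
force: [-3.6, -5.2, 3.2]
width: 63.8
```

Emit:
{"method": "carry_out", "body": {
  "steps": [
    [[0,0,0,0,0.85],[0,0,0,0,1],[0,0,0,0,1],[0,0,0,0,1]]
  ]
}}

```text
time_s: 10.07
tool_pos: [477.9, 40.0, 95.4]
ee_rot: [180.0, -0.0, 83.7]
force: [0.2, 0.3, 0.3]
width: 85.7
```

Emit:
{"method": "carry_out", "body": {
  "steps": [
    [[0,0,-0.02,0,1],[0,0,-0.04,0,1],[0,0,-0.05,0,1],[-0.03,0,-0.04,0,1],[-0.06,0,0,0,1],[-0.06,0,0,0,1],[-0.05,0,0,0,1],[0,0,0,0,1],[0,0,0,0,1]]
  ]
}}

```text
time_s: 11.2
tool_pos: [455.6, -158.8, 245.2]
ee_rot: [-180.0, -0.1, 83.6]
force: [0.1, 0.9, 0.6]
width: 85.2
```

```bash
python3 - <<'E'
from h import *
s=manip.state(); print(s['time_s'],s['tool_pos'],s['ee_rot'],s['force'],s['moment'],s['width'])
im,c=snap('wrist','w6'); im2,c2=snap('top','t6')
a=cv2.resize(im[:,:,::-1],(480,300)); b=cv2.resize(im2[150:270,250:378,::-1],(320,300),interpolation=cv2.INTER_CUBIC)
cv2.imwrite('pics/c6.png',np.vstack([cv2.resize(im[:240,:,::-1],(800,300)),np.hstack([a,b])]))
E
```

```text
11.2 [ 455.63183402 -158.80900706  245.21144635] [-1.79986655e+02 -5.13965239e-02  8.36418599e+01] [0.14472403 0.85910023 0.57270739] [-0.04119155  0.0642374  -0.03639917] 85.15590995583432
```

View pics/c6.png

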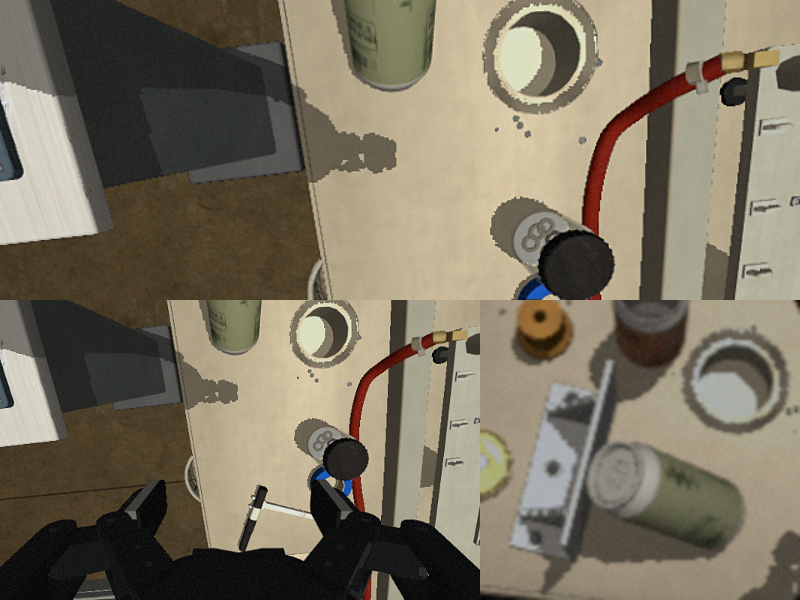

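```bash
cat >> h.py <<'E'
YN=np.radians(83.6); N=np.array([np.cos(YN),np.sin(YN),0]); T=np.array([N[1],-N[0],0]); F0=np.array([484,76.5,0])
def canpts(phi,lat,rt=28,dist=None):
    d=159*np.sin(phi)+rt*np.cos(phi) if dist is None else dist
    f=F0-N*d+T*lat+np.array([0,0,23.5*np.sin(phi)])
    ax=N*np.sin(phi)+np.array([0,0,np.cos(phi)]); e=N*np.cos(phi)-np.array([0,0,np.sin(phi)])
    t=np.linspace(0,2*np.pi,72); C=lambda s,r:f+ax*s+r*(np.outer(np.cos(t),e)+np.outer(np.sin(t),T))
    return f,[C(0,23.5),C(13,33),C(137,33),C(159,rt)]
E
python3 - <<'E'
from h import *
cw=manip.calibration('wrist'); ct=manip.calibration('top')
for ph in (36,40,44):
    f,R=canpts(np.radians(ph),-8); P=proj(cw,np.vstack(R[:2])); Q=proj(ct,np.vstack(R[:2])); U=proj(ct,R[3])
    print(ph,f.round(),'wrist vmax',P[:,1].max().round(1),'at u',P[P[:,1].argmax(),0].round(1),'u',P[:,0].min(),P[:,0].max(),'top umax',Q[:,0].max().round(1),'rim u',U[:,0].min().round(1),'v',U[:,1].mean().round(1))
E
```

```text
36 [463. -38.  14.] wrist vmax 70.0 at u 312.9 u 280.4497295539129 343.4900269873289 top umax 354.4 rim u 293.2 v 217.7
40 [462. -45.  15.] wrist vmax 76.3 at u 312.9 u 280.52937057616805 343.4059367232996 top umax 356.9 rim u 293.3 v 218.1
44 [461. -52.  16.] wrist vmax 81.9 at u 312.9 u 280.6091308708051 343.32428766854315 top umax 359.3 rim u 293.5 v 218.4
```

The can leans by itself at about 38°, with its foot centre near (463, -42), lateral offset about -6 and foot edge on the bench. I'll turn the tool 90° so the back of an open finger faces the foot, since that keeps the gripper body clear of the standing can, then go down behind it.

Emit:
{"method": "carry_out", "body": {
  "steps": [
    [[0,0,0,-0.1745,1],[0,0,0,-0.1745,1],[0,0,0,-0.1745,1],[0,0,0,-0.1745,1],[0,0,0,-0.1745,1],[0,0,0,-0.1745,1],[0,0,0,-0.1745,1],[0,0,0,-0.1745,1],[0,0,0,-0.1745,1]]
  ]
}}

```text
time_s: 12.42
tool_pos: [456.0, -157.5, 245.5]
ee_rot: [180.0, 0.0, 174.1]
force: [0.7, 0.7, 0.5]
width: 85.6
```

Emit:
{"method": "carry_out", "body": {
  "steps": [
    [[0.004,0,0.05,0,1],[0,0,0.05,0,1],[0,0,0.05,0,1],[0,0,0.045,0,1],[0,0,0.025,0,1],[0,0,0.01,0,1],[0,0,0.004,0,1],[0,0,0,0,1]]
  ]
}}

```text
time_s: 13.42
tool_pos: [452.7, -158.8, 12.5]
ee_rot: [-180.0, 0.1, 173.7]
force: [-0.1, -0.5, -0.7]
width: 85.2
```

Emit:
{"method": "carry_out", "body": {
  "steps": [
    [[0,0,0.004,0,1],[0,0,0.004,0,1],[0,0,0,0,1]]
  ]
}}

```text
time_s: 13.8
tool_pos: [451.4, -158.6, 3.1]
ee_rot: [180.0, -0.0, 173.6]
force: [-0.3, 0.1, 1.1]
width: 85.7
```

Emit:
{"method": "carry_out", "body": {
  "steps": [
    [[0,0.015,0,0,1],[0,0.015,0,0,1],[0,0.005,0,0,1],[0,0.003,0,0,1],[0,0.003,0,0,1],[0,0,0,0,1]]
  ]
}}

```text
time_s: 14.55
tool_pos: [456.3, -117.9, 3.3]
ee_rot: [-180.0, 0.0, 173.7]
force: [-1.0, -0.0, -0.1]
width: 85.3
```

Emit:
{"method": "carry_out", "body": {
  "steps": [
    [[0,0.002,0,0,1],[0,0.002,0,0,1],[0,0.002,0,0,1],[0,0,0,0,1]]
  ]
}}

```text
time_s: 15.05
tool_pos: [456.9, -115.8, 3.8]
ee_rot: [-179.5, 0.0, 173.5]
force: [-1.6, -9.9, -0.1]
width: 85.1
```

Emit:
{"method": "carry_out", "body": {
  "steps": [
    [[0,0.0015,0,0,1],[0,0.0015,0,0,1],[0,0,0,0,1]]
  ]
}}

```text
time_s: 15.42
tool_pos: [457.2, -115.8, 4.2]
ee_rot: [-179.1, 0.0, 173.4]
force: [-3.4, -17.1, -1.5]
width: 85.5
```

The push jams: 17 N with no movement, because finger friction pushes the foot up as the can tries to turn. I'll back off and push with a downward stroke, which presses the foot down instead.

Emit:
{"method": "carry_out", "body": {
  "steps": [
    [[0,-0.01,0,0,1],[0,0,-0.014,0,1],[0,0.004,0,0,1],[0,0.003,0,0,1],[0,0.002,0.002,0,1],[0,0.002,0.003,0,1],[0,0,0,0,1]]
  ]
}}

```text
time_s: 16.3
tool_pos: [461.5, -112.7, 17.6]
ee_rot: [-179.4, 0.5, 173.6]
force: [-2.4, -10.7, 15.3]
width: 85.7
```

Emit:
{"method": "carry_out", "body": {
  "steps": [
    [[0,0.001,0.003,0,1],[0,0.001,0.003,0,1],[0,0,0,0,1]]
  ]
}}

```text
time_s: 16.68
tool_pos: [462.0, -112.5, 11.0]
ee_rot: [-179.2, 0.6, 173.5]
force: [-1.0, -15.2, 10.8]
width: 85.6
```

```bash
cat >> h.py <<'E'
def green(im):
    h=cv2.cvtColor(im,cv2.COLOR_RGB2HSV); m=cv2.inRange(h,(27,45,40),(48,255,255))
    k,l,st,ce=cv2.connectedComponentsWithStats(m); o=[(st[i,4],*st[i,:4],*ce[i].round(1)) for i in range(1,k) if st[i,4]>60]
    return sorted(o,reverse=True)[:3]
E
python3 - <<'E'
from h import *
for n in ('top0','t6','w6'): print(n,green(cv2.imread(f'pics/{n}.png')[:,:,::-1]))
for cam in ('top','wrist'):
    im,c=snap(cam,cam+'7'); print(cam,green(im))
s=manip.state(); print(s['tool_pos'],s['force'],s['moment'],s['q'].round(1))
ct=manip.calibration('top')
for ph in (38,30):
    f,R=canpts(np.radians(ph),-6); Q=proj(ct,np.vstack(R[1:3])); print(ph,Q.min(0),Q.max(0))
E
```

```text
top0 [(np.int32(1495), np.int32(316), np.int32(213), np.int32(57), np.int32(35), np.float64(344.6), np.float64(229.8)), (np.int32(403), np.int32(236), np.int32(203), np.int32(25), np.int32(25), np.float64(247.9), np.float64(214.8)), (np.int32(265), np.int32(520), np.int32(13), np.int32(30), np.int32(35), np.float64(532.5), np.float64(29.0))]
t6 [(np.int32(949), np.int32(309), np.int32(210), np.int32(46), np.int32(40), np.float64(334.9), np.float64(231.7)), (np.int32(688), np.int32(512), np.int32(15), np.int32(36), np.int32(45), np.float64(529.0), np.float64(36.2)), (np.int32(403), np.int32(236), np.int32(203), np.int32(25), np.int32(24), np.float64(247.8), np.float64(214.8))]
w6 [(np.int32(4171), np.int32(275), np.int32(0), np.int32(74), np.int32(68), np.float64(312.6), np.float64(30.4))]
top [(np.int32(805), np.int32(312), np.int32(211), np.int32(40), np.int32(38), np.float64(332.8), np.float64(231.2)), (np.int32(422), np.int32(517), np.int32(15), np.int32(31), np.int32(38), np.float64(530.9), np.float64(31.0)), (np.int32(402), np.int32(236), np.int32(203), np.int32(26), np.int32(25), np.float64(247.9), np.float64(214.8))]
wrist [(np.int32(17777), np.int32(470), np.int32(176), np.int32(170), np.int32(184), np.float64(568.5), np.float64(251.0))]
[ 461.95505194 -112.47051448   11.03751927] [ -1.02546136 -15.68475243  10.4951671 ] [-2.33024259  0.10665052 -0.03928959] [-21.3  -1.3 -23.8  66.7  -0.6 -14.9]
38 [298.22862379 204.66434714] [355.85121831 248.21307971]
30 [296.70168337 203.87025686] [350.39439825 246.87214148]
```

The top camera still sees the can. The green label's right edge went from u=355 to 352, so the foot moved in about 5 mm. I'll continue.

Emit:
{"method": "carry_out", "body": {
  "steps": [
    [[0,0.0015,0.0015,0,1],[0,0.0015,0.0015,0,1],[0,0.0015,0.001,0,1],[0,0,0,0,1]]
  ]
}}

```text
time_s: 17.27
tool_pos: [462.1, -106.5, 6.6]
ee_rot: [-179.4, 0.5, 173.6]
force: [-1.1, -12.5, 10.1]
width: 85.5
```

```bash
cat > chk.py <<'E'
from h import *
s=manip.state(); p=s['tool_pos']; f=s['force']
print('t',s['time_s'],'pos',p.round(1),'dist',((F0-p)@N).round(1),'lat',((p-F0)@T).round(1),'Fn',(f@N).round(1),'Ft',(f@T).round(1),'Fz',f[2].round(1))
im=manip.capture('top'); print([tuple(float(v) for v in g) for g in green(im)[:2] if 250<g[5]<450])
E
python3 chk.py
```

```text
t 17.275 pos [ 462.1 -106.5    6.6] dist 184.3 lat -1.3 Fn -12.6 Ft 0.3 Fz 10.1
[(692.0, 311.0, 212.0, 38.0, 35.0, 331.4, 231.0)]
```

Emit:
{"method": "carry_out", "body": {
  "steps": [
    [[0,0.002,0.001,0,1],[0,0.002,0.001,0,1],[0,0.002,0.001,0,1],[0,0,0,0,1]]
  ]
}}

```text
time_s: 17.82
tool_pos: [464.6, -106.6, 7.1]
ee_rot: [-178.7, 0.8, 173.4]
force: [-5.3, -27.5, 20.1]
width: 85.5
```

```bash
python3 chk.py
```

```text
t 17.825 pos [ 464.6 -106.6    7.1] dist 184.1 lat 1.1 Fn -27.9 Ft -2.2 Fz 20.1
[(688.0, 311.0, 210.0, 40.0, 38.0, 331.3, 231.0)]
```

Emit:
{"method": "carry_out", "body": {
  "steps": [
    [[0,-0.002,-0.002,0,1],[0,0,-0.002,0,1],[0,0,0,0,1]]
  ]
}}

```text
time_s: 18.25
tool_pos: [462.1, -106.0, 7.1]
ee_rot: [-178.9, 0.5, 173.4]
force: [-1.3, -21.9, 5.7]
width: 85.4
```

```bash
python3 chk.py
```

```text
t 18.25 pos [ 462.1 -106.     7.1] dist 183.8 lat -1.5 Fn -21.9 Ft 1.2 Fz 5.7
[(692.0, 310.0, 212.0, 40.0, 36.0, 331.3, 231.1)]
```

```bash
python3 - <<'E'
from h import *
s=manip.state(); F=s['force'];M=s['moment']; print(F,M,s['tool_pos'],'rz for ry=57',(M[0]*1000-57*F[2])/-F[1])
E
python3 - <<'E'
import sys; sys.path.insert(0,'.')
from h import *
im=manip.capture('wrist'); im2=manip.capture('top'); im3=manip.capture('scene')
b=cv2.resize(im2[190:270,270:390,::-1],(450,300),interpolation=cv2.INTER_CUBIC); a=cv2.resize(im[:,:,::-1],(800,300))
c=cv2.resize(im3[150:270,270:410,::-1],(350,300),interpolation=cv2.INTER_CUBIC)
cv2.imwrite('pics/c8.png',np.vstack([a,np.hstack([b,c])]))
E
```

```text
[ -0.79403949 -21.28938066   5.81634524] [-3.32257947  0.14726095  0.0099198 ] [ 462.06245317 -106.02783051    7.12041773] rz for ry=57 -171.6400871199284
```

View pics/c8.png

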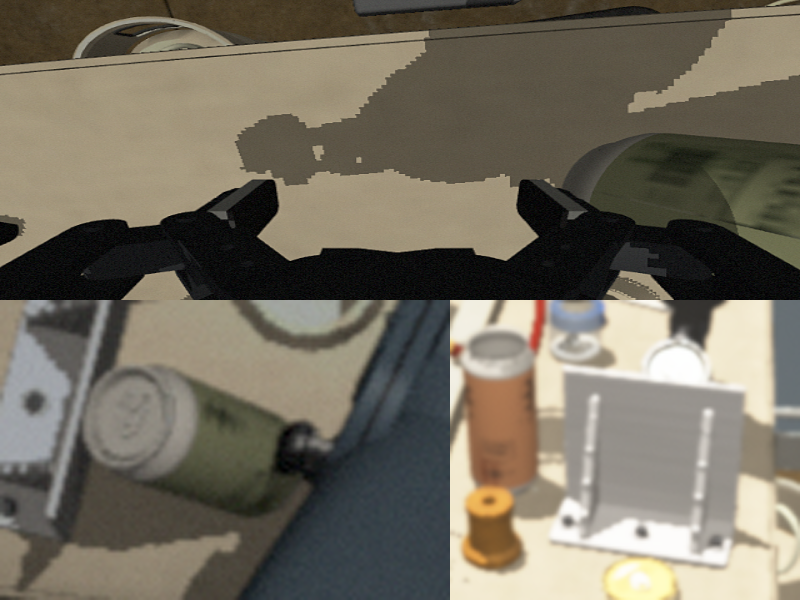

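The top view shows the finger's knuckle, not its tip, bearing high on the can's back at about (300,445) in the crop. That explains the jam. I'll back off, raise the tool so only the fingertip meets the foot corner, and follow the corner down as it goes in.

Emit:
{"method": "carry_out", "body": {
  "steps": [
    [[0,-0.012,0,0,1],[0,-0.004,-0.004,0,1],[0.004,0,-0.01,0,1],[0,0.006,0,0,1],[0,0.004,0,0,1],[0,0.003,0,0,1],[0,0,0,0,1]]
  ]
}}

```text
time_s: 19.32
tool_pos: [454.6, -102.8, 17.8]
ee_rot: [-179.6, 0.1, 173.6]
force: [-1.0, -8.5, 0.2]
width: 85.1
```

```bash
python3 chk.py
```

```text
t 19.325 pos [ 454.6 -102.8   17.8] dist 181.5 lat -9.3 Fn -8.5 Ft -0.0 Fz 0.2
[(658.0, 311.0, 212.0, 37.0, 35.0, 330.9, 230.6)]
```

Emit:
{"method": "carry_out", "body": {
  "steps": [
    [[-0.002,0.002,0.0007,0,1],[0,0.002,0.0007,0,1],[0,0.002,0.0007,0,1],[0,0,0,0,1]]
  ]
}}

```text
time_s: 19.88
tool_pos: [457.2, -97.3, 15.5]
ee_rot: [-179.6, 0.1, 173.6]
force: [-0.3, -8.4, 0.3]
width: 85.2
```

```bash
python3 chk.py
```

```text
t 19.875 pos [457.2 -97.3  15.5] dist 175.7 lat -7.3 Fn -8.4 Ft 0.6 Fz 0.3
[(571.0, 310.0, 211.0, 35.0, 36.0, 329.6, 230.4)]
```

Emit:
{"method": "carry_out", "body": {
  "steps": [
    [[0,0.002,0.0007,0,1],[0,0.002,0.0007,0,1],[0,0.002,0.0007,0,1],[0,0.002,0.0007,0,1],[0,0,0,0,1]]
  ]
}}

```text
time_s: 20.55
tool_pos: [459.1, -93.4, 14.4]
ee_rot: [-179.1, 0.2, 173.4]
force: [-1.9, -18.8, 3.2]
width: 85.8
```

Emit:
{"method": "carry_out", "body": {
  "steps": [
    [[0,0.002,0.0007,0,1],[0,0.002,0.0007,0,1],[0,0.002,0.0007,0,1],[0,0,0,0,1]]
  ]
}}

```text
time_s: 21.05
tool_pos: [461.5, -93.6, 15.2]
ee_rot: [-178.4, 0.5, 173.3]
force: [-6.7, -34.8, 10.7]
width: 85.4
```

```bash
python3 chk.py
```

```text
t 21.05 pos [461.5 -93.6  15.2] dist 171.5 lat -3.4 Fn -35.3 Ft -2.8 Fz 10.7
[(467.0, 310.0, 211.0, 34.0, 34.0, 328.5, 229.3)]
```

Emit:
{"method": "carry_out", "body": {
  "steps": [
    [[0,-0.014,0,0,1],[0.001,-0.006,-0.008,0,1],[0,0.004,-0.002,0,1],[0,0.004,0,0,1],[0,0.003,0,0,1],[0,0,0,0,1]]
  ]
}}

```text
time_s: 21.85
tool_pos: [456.3, -89.4, 20.2]
ee_rot: [-179.9, -0.0, 173.7]
force: [-0.6, -4.1, -0.2]
width: 85.2
```

```bash
python3 chk.py
```

```text
t 21.85 pos [456.3 -89.4  20.2] dist 168.0 lat -9.1 Fn -4.1 Ft -0.1 Fz -0.2
[(455.0, 310.0, 212.0, 32.0, 32.0, 328.0, 229.2)]
```

Emit:
{"method": "carry_out", "body": {
  "steps": [
    [[-0.002,0.002,0,0,1],[0,0.002,0,0,1],[0,0.002,0,0,1],[0,0,0,0,1]]
  ]
}}

```text
time_s: 22.4
tool_pos: [459.1, -89.3, 20.9]
ee_rot: [-179.3, 0.0, 173.5]
force: [-2.6, -18.0, -1.0]
width: 85.7
```

```bash
python3 chk.py
```

```text
t 22.4 pos [459.1 -89.3  20.9] dist 167.5 lat -6.2 Fn -18.2 Ft -0.6 Fz -1.0
[(441.0, 310.0, 211.0, 32.0, 33.0, 327.5, 228.8)]
```

```bash
python3 - <<'E'
from h import *
ct=manip.calibration('top')
for ph in (38,30,26,22,18,15,12):
    p=np.radians(ph); f,R=canpts(p,-6)
    if ph<20: # plate top edge contact ignored
        pass
    Q=proj(ct,np.vstack(R[1:3])); print(ph,'corner umax',Q[:,0].max().round(1),'cornerdist',(146*np.sin(p)+61*np.cos(p)).round(1),'rim umin',proj(ct,R[3])[:,0].min().round(1))
im=manip.capture('top'); print(green(im)[0])
s=manip.state();F=s['force'];M=s['moment'];print(F,M,[(ry,(M[0]*1000-ry*F[2])/-F[1]) for ry in(57,64)])
E
```

```text
38 corner umax 355.9 cornerdist 138.0 rim umin 293.5
30 corner umax 350.4 cornerdist 125.8 rim umin 293.2
26 corner umax 347.3 cornerdist 118.8 rim umin 293.1
22 corner umax 343.9 cornerdist 111.3 rim umin 293.0
18 corner umax 340.4 cornerdist 103.1 rim umin 292.9
15 corner umax 337.6 cornerdist 96.7 rim umin 292.9
12 corner umax 334.7 cornerdist 90.0 rim umin 292.8
(np.int32(445), np.int32(311), np.int32(211), np.int32(31), np.int32(34), np.float64(327.9), np.float64(228.9))
[ -2.92463034 -17.76328452  -0.90756316] [-2.80554736  0.38502137  0.02960298] [(57, np.float64(-155.0285509122155)), (64, np.float64(-154.67090634937753))]
```

Emit:
{"method": "carry_out", "body": {
  "steps": [
    [[0,-0.012,0,0,1],[0,-0.012,0,0,1],[0,0,0.01,0,1],[0,0,0.007,0,1],[0,0,0.003,0,1],[0,0,0,0,1]]
  ]
}}

```text
time_s: 23.25
tool_pos: [455.9, -106.7, -0.3]
ee_rot: [180.0, -0.1, 173.7]
force: [0.1, 0.5, 0.6]
width: 85.6
```

```bash
python3 chk.py
```

```text
t 23.25 pos [ 4.559e+02 -1.067e+02 -3.000e-01] dist 185.2 lat -7.5 Fn 0.5 Ft 0.0 Fz 0.6
[(572.0, 310.0, 212.0, 36.0, 33.0, 330.7, 230.1)]
```

Emit:
{"method": "carry_out", "body": {
  "steps": [
    [[0,0.006,0,0,1],[0,0.004,0,0,1],[0,0.002,0,0,1],[0,0,0,0,1]]
  ]
}}

```text
time_s: 23.8
tool_pos: [458.2, -98.1, 1.0]
ee_rot: [-179.6, 0.1, 173.6]
force: [-0.5, -7.4, -1.6]
width: 85.2
```

Emit:
{"method": "carry_out", "body": {
  "steps": [
    [[0,0.002,0.0005,0,1],[0,0.002,0.0005,0,1],[0,0,0,0,1]]
  ]
}}

```text
time_s: 24.18
tool_pos: [459.1, -96.0, 0.4]
ee_rot: [-179.4, 0.1, 173.5]
force: [0.1, -11.4, -0.7]
width: 85.6
```

```bash
cat >> chk.py <<'E'
M=s['moment']; print('contact z ~',(p[2]+205+(M[0]*1000-60*f[2])/-f[1]).round(0))
E
python3 chk.py
```

```text
t 24.175 pos [ 4.591e+02 -9.600e+01  4.000e-01] dist 174.2 lat -5.6 Fn -11.3 Ft 1.3 Fz -0.7
[(451.0, 313.0, 211.0, 30.0, 33.0, 328.9, 228.9)]
contact z ~ 37.0
```

Emit:
{"method": "carry_out", "body": {
  "steps": [
    [[0,0.002,0.001,0,1],[0,0.002,0.001,0,1],[0,0,0,0,1]]
  ]
}}

```text
time_s: 24.6
tool_pos: [459.6, -90.9, -1.7]
ee_rot: [-179.6, 0.1, 173.5]
force: [-0.1, -8.9, -0.4]
width: 85.1
```

```bash
python3 chk.py
```

```text
t 24.6 pos [459.6 -90.9  -1.7] dist 169.1 lat -5.6 Fn -8.8 Ft 0.9 Fz -0.4
[]
contact z ~ 36.0
```

Moving freely at about 9 N with contact near z=36. I'll keep going.

Emit:
{"method": "carry_out", "body": {
  "steps": [
    [[0,0.002,0.0007,0,1],[0,0.002,0.0007,0,1],[0,0.002,0.0007,0,1],[0,0,0,0,1]]
  ]
}}

```text
time_s: 25.15
tool_pos: [459.5, -83.0, -4.7]
ee_rot: [-179.8, 0.0, 173.6]
force: [0.5, -4.6, -0.8]
width: 85.4
```

```bash
python3 chk.py
```

```text
t 25.15 pos [459.5 -83.   -4.7] dist 161.3 lat -6.6 Fn -4.5 Ft 1.1 Fz -0.8
[]
contact z ~ -1.0
```

Emit:
{"method": "carry_out", "body": {
  "steps": [
    [[0,0.002,0,0,1],[0,0.002,0,0,1],[0,0.002,0,0,1],[0,0,0,0,1],[0,0,0,0,1]]
  ]
}}

```text
time_s: 25.82
tool_pos: [460.0, -76.7, -4.7]
ee_rot: [-179.8, 0.0, 173.6]
force: [-0.2, -5.5, -1.8]
width: 85.4
```

```bash
python3 chk.py
```

```text
t 25.825 pos [460.  -76.7  -4.7] dist 154.9 lat -6.8 Fn -5.5 Ft 0.4 Fz -1.8
[]
contact z ~ 48.0
```

Emit:
{"method": "carry_out", "body": {
  "steps": [
    [[0,0.002,0,0,1],[0,0.002,0,0,1],[0,0,0,0,1],[0,0,0,0,1]]
  ]
}}

```text
time_s: 26.38
tool_pos: [460.4, -72.6, -4.7]
ee_rot: [-179.8, 0.0, 173.6]
force: [0.5, -5.1, -1.2]
width: 85.4
```

Emit:
{"method": "carry_out", "body": {
  "steps": [
    [[0,0.002,0,0,1],[0,0.002,0,0,1],[0,0,0,0,1],[0,0,0,0,1]]
  ]
}}

```text
time_s: 26.88
tool_pos: [460.7, -68.3, -4.9]
ee_rot: [-179.9, -0.0, 173.6]
force: [-0.3, -4.2, -2.1]
width: 85.4
```

```bash
python3 chk.py; python3 - <<'E'
from h import *
im=manip.capture('top'); cv2.imwrite('pics/t9.png',im[:,:,::-1]); im=manip.capture('scene'); cv2.imwrite('pics/s9.png',im[:,:,::-1])
cs=manip.calibration('scene'); ct=manip.calibration('top')
for nm,ph,d in (('lean14',14,None),('lean12',12,None),('stand',0,65)):
    f,R=canpts(np.radians(ph),-6,28,d); q=proj(cs,R[3]); t=proj(ct,R[3]); print(nm,'scene rim',q.min(0).round(1),q.max(0).round(1),'top rim',t.min(0).round(1),t.max(0).round(1))
# silver disc detection in top: bright low-sat region
for n,reg in (('s9',(130,200,290,400)),('t9',(185,260,285,350))):
    g=cv2.imread(f'pics/{n}.png'); y0,y1,x0,x1=reg; c=cv2.HoughCircles(cv2.GaussianBlur(cv2.cvtColor(g[y0:y1,x0:x1],6),(3,3),0),cv2.HOUGH_GRADIENT,1,10,param1=80,param2=12,minRadius=8,maxRadius=18); print(n,None if c is None else (c[0][:4]+[x0,y0,0]).round(1).tolist())
E
```

```text
t 26.875 pos [460.7 -68.3  -4.9] dist 146.5 lat -7.0 Fn -4.2 Ft 0.2 Fz -2.1
[]
contact z ~ 1.0
lean14 scene rim [344.2 161.8] [369.9 179.7] top rim [292.8 202.5] [319.5 229.5]
lean12 scene rim [344.2 161.9] [370.  179.2] top rim [292.8 202.4] [319.7 229.5]
stand scene rim [347.4 156.7] [372.4 168.9] top rim [310.5 206.5] [338.1 233.9]
s9 [[318.5, 151.5, 14.9], [320.5, 161.5, 11.8], [359.5, 162.5, 15.2], [359.5, 180.5, 15.1]]
t9 [[306.5, 218.5, 10.3], [314.5, 227.5, 15.2], [349.5, 186.5, 11.8]]
```

```bash
python3 - <<'E'
from h import *
for n in('t6','t9'):
    g=cv2.imread(f'pics/{n}.png'); h=cv2.cvtColor(g,40)
    print(n)
    for v in range(200,238,2): print(v,' '.join(f'{h[v,u,2]//10:2d}{"g" if 27<=h[v,u,0]<=48 and h[v,u,1]>45 else ("." if h[v,u,1]<45 else "b")}' for u in range(284,350,2)))
E
```

```text
t6
200 10. 10. 10.  9.  9. 14. 13.  5.  5. 12b 16b 17b 17b 17b 17b 17b 17b 17b 17b 17b 17b 17b 17b 17b 17b 17b 17b 16b 13b 10b  9b  9b  9b
202 10. 10. 10. 10.  9. 16. 10.  5.  6. 13b 17b 16b 16b 16b 17b 17b 17b 17b 17b 17b 17b 17b 17b 17b 17b 17b 17b 17b 17b 17b 15b 13. 10b
204 10. 10. 10.  9. 11. 16.  6.  5.  6. 16b 17b 17b 16b 17b 17b 16b 17b 17b 17b 17b 17b 17b 17b 16b 17b 17b 17b 17b 17b 17b 17b 17b 16b
206 13. 10.  9. 10. 13. 15.  6.  5.  8. 15b 14. 15. 16. 16b 14b 16b 16b 17b 17b 17b 17b 17b 17b 16b 17b 17b 17b 17b 17b 17b 17b 17b 17b
208 16. 11. 10. 10. 14. 13.  5.  6. 11. 10.  8.  8.  9. 12. 11. 12. 13. 13b 16b 17b 17b 17b 16b 17b 17b 17b 17b 17b 17b 16b 17b 17b 17b
210 18. 17. 11. 10. 16.  9.  6. 12. 11. 10. 12. 14. 12. 11. 12. 14. 14. 13. 10g 13b 16b 17b 17b 17b 17b 16b 16b 17b 16b 17b 17b 17b 17b
212 18. 18. 15. 11. 16.  7. 12. 12. 12. 13. 14. 14. 14. 14. 12. 13. 15. 15. 12.  9g  9g 11b 15b 16b 16b 17b 17b 17b 17b 17b 17b 17b 17b
214 18. 17. 14. 13. 14.  9. 13. 13. 14. 14. 13. 11. 13. 14. 12. 13. 16. 16. 14. 10g 10g  9g  9g 10b 14b 16b 17b 17b 17b 17b 17b 17b 17b
216 17. 1
[... 3373 characters left out ...]
  6b  6b  5b  4b  5b
228 13. 11. 15.  5.  4.  7. 12. 11. 14. 15. 16. 16. 16. 16. 14. 13. 14. 11. 10.  5.  5g  4g  1.  4.  8.  4.  7.  5.  5b  5b  4b  5b  5b
230  9. 12. 13.  5.  4.  5.  8. 13. 13. 12. 12. 13. 13. 13. 14. 13. 10. 10.  6.  4g  5g  4b  1b  2b  2b  1b  3.  5b  4b  4b  5b  5b  5b
232  8. 14. 11.  4.  3.  6b  7b  7. 10. 13. 14. 15. 15. 12.  9.  8.  9.  6.  5g  4g  5g  2b  1g  2b  0.  2.  3.  3.  4b  4b  5b  5b  6b
234 11. 15.  7.  4.  4.  6b  7b  6b  6.  7.  8.  8.  8.  7.  9.  7.  5.  4g  4g  4b  3g  2.  1b  2b  2b  2g  3.  3b  5b  5b  6b  6b  6b
236 11. 14.  5.  4.  4.  7b  7b  8b  6b  4g  4.  5.  5.  5.  4.  4g  4g  4g  4b  3g  3b  4g  6b  6b  6b  2.  3b  4b  5b  5b  5b  6b  6b
```

The rim is still on the wall in the top view (centre about (306,219)), with the can at roughly 11° and backed by the finger. I'll keep going gently.

Emit:
{"method": "carry_out", "body": {
  "steps": [
    [[0,0.002,0,0,1],[0,0.002,0,0,1],[0,0.002,0,0,1],[0,0,0,0,1],[0,0,0,0,1]]
  ]
}}

```text
time_s: 27.65
tool_pos: [461.4, -61.2, -4.8]
ee_rot: [180.0, -0.0, 173.7]
force: [-0.2, -3.3, -2.2]
width: 85.4
```

Emit:
{"method": "carry_out", "body": {
  "steps": [
    [[0,0.002,0,0,1],[0,0.002,0,0,1],[0,0.002,0,0,1],[0,0,0,0,1],[0,0,0,0,1]]
  ]
}}

```text
time_s: 28.28
tool_pos: [461.7, -60.4, -4.2]
ee_rot: [-179.4, -0.0, 173.5]
force: [-2.8, -17.2, 0.2]
width: 85.2
```

```bash
python3 chk.py
```

```text
t 28.275 pos [461.7 -60.4  -4.2] dist 138.6 lat -6.9 Fn -17.4 Ft -0.9 Fz 0.2
[]
contact z ~ 47.0
```

Emit:
{"method": "carry_out", "body": {
  "steps": [
    [[0,-0.006,0,0,1],[0,0,0,0,1]]
  ]
}}

```text
time_s: 28.58
tool_pos: [461.8, -60.8, -4.5]
ee_rot: [179.9, 0.0, 173.7]
force: [0.3, 0.3, -0.5]
width: 85.3
```

```bash
python3 chk.py; python3 - <<'E'
from h import *
im=manip.capture('top'); cv2.imwrite('pics/t10.png',im[:,:,::-1]); s=manip.capture('scene'); cv2.imwrite('pics/s10.png',s[:,:,::-1])
ct=manip.calibration('top');cs=manip.calibration('scene')
for ph,d in ((0,33),(0,38),(0,43),(4,None),(8,None)):
    f,R=canpts(np.radians(ph),-6,28,d); t=proj(ct,R[3]);q=proj(cs,R[3]); print(ph,d,'top',t.min(0).round(1),t.max(0).round(1),'scene',q.min(0).round(1),q.max(0).round(1))
h=cv2.cvtColor(im,41)
for v in range(198,238,2): print(v,' '.join(f'{h[v,u,2]//10:2d}{"g" if 27<=h[v,u,0]<=48 and h[v,u,1]>45 else ("." if h[v,u,1]<45 else "b")}' for u in range(284,344,2)))
cv2.imwrite('pics/c10.png',np.hstack([cv2.resize(im[190:250,280:360,::-1],(400,300),interpolation=cv2.INTER_CUBIC),cv2.resize(s[140:220,305:405,::-1],(375,300),interpolation=cv2.INTER_CUBIC)]))
E
```

```text
t 28.575 pos [461.8 -60.8  -4.5] dist 138.9 lat -6.8 Fn 0.4 Ft 0.3 Fz -0.5
[]
contact z ~ 11.0
0 33 top [295.1 203. ] [322.7 230.3] scene [344.7 163.4] [370.3 176.2]
0 38 top [297.5 203.6] [325.1 230.8] scene [345.1 162.3] [370.6 175.1]
0 43 top [299.9 204.1] [327.5 231.4] scene [345.6 161.2] [371.  173.9]
4 None top [292.7 202.4] [320.3 229.6] scene [344.3 163.2] [370.  177.7]
8 None top [292.8 202.4] [320.1 229.5] scene [344.3 162.4] [370.  178.3]
198  8.  7.  6.  5.  4. 10. 14.  5.  5.  7. 15b 15b 16b 16b 16b 16b 15b 16b 15b 16b 16b 16b 16b 16b 15b 15b 15b 12b  8b  8b
200  9.  9.  9.  9.  8. 13. 12.  4.  5. 11b 15b 16b 16b 16b 15b 16b 16b 16b 15b 16b 16b 16b 15b 15b 16b 16b 16b 15. 12b  8b
202  9.  9.  9.  9.  9. 15.  9.  5.  5. 12b 16b 16b 15b 16b 16b 15b 16b 16b 16b 15b 16b 16b 15b 16b 16b 15b 15b 15b 16b 13b
204  9.  9.  9.  9. 10. 15.  6.  5.  6. 14b 15. 15. 15. 15. 15. 15b 16b 16b 16b 16b 16b 16b 15b 16b 16b 16b 16b 16b 15b 10.
206 12.  9.  9.  9. 12. 14.  6.  6. 12. 11. 10. 11.  8.  8. 10. 12. 14. 15b 16b 15b 16b 16b 16b 15b 15b 15b 15b 15b 14b  5.
208 15. 11.  9.  9. 14. 12
[... 1133 characters left out ...]
 17. 16. 17. 16. 16. 14. 13. 13. 10.  7.  4b  3.  7.  9. 10.  9.  6b  6b  4b  5b
228 13. 11. 15.  6.  3.  4.  7. 10. 14. 14. 13. 15. 16. 14. 13. 11. 13.  9.  8.  4g  1b  2b  6.  4.  6.  6.  5b  4b  4b  5b
230  9. 12. 13.  5.  4.  4.  4.  7.  8. 11. 14. 12. 14. 13. 13. 11. 10.  9.  4b  3g  2b  1b  3.  2b  3.  5b  3b  4b  5b  5b
232  9. 14. 11.  4.  4.  5b  4b  4.  6.  7.  7.  8.  9.  9.  8.  8.  7.  5.  3g  2g  1b  0b  0b  2.  4b  3b  4.  5b  5b  6b
234 11. 15.  7.  4.  4.  6b  4b  4b  4g  4.  6.  6.  6.  8.  6.  5.  4b  4g  3b  4b  3.  2.  5g  4b  3b  3b  4b  5b  5b  5b
236 11. 14.  5.  4.  4.  7b  6b  3g  3g  4g  4b  3g  3b  3g  3g  3g  3g  3g  3g  7b  7b  7b  7b  5b  3b  4b  5b  5b  6b  6b
```

The rim now spans u 294–323 and v 204–231, which matches the "standing, touching the face" model (295–323, 203–230). Now the proper home press.

Emit:
{"method": "carry_out", "body": {
  "steps": [
    [[0,0.0025,0,0,1],[0,0.002,0,0,1],[0,0,0,0,1],[0,0,0,0,1]]
  ]
}}

```text
time_s: 29.22
tool_pos: [462.0, -60.4, -4.0]
ee_rot: [-179.5, 0.0, 173.6]
force: [-1.9, -10.5, 2.1]
width: 85.5
```

Emit:
{"method": "carry_out", "body": {
  "steps": [
    [[0,0.0006,0,0,1],[0,0,0,0,1],[0,0,0,0,1],[0,0,0,0,1],[0,0,0,0,1],[0,0,0,0,1],[0,0,0,0,1],[0,0,0,0,1],[0,0,0,0,1]]
  ]
}}

```text
time_s: 30.35
tool_pos: [461.9, -60.5, -3.9]
ee_rot: [-179.5, 0.0, 173.6]
force: [-3.7, -12.1, 2.3]
width: 85.0
```

Emit:
{"method": "carry_out", "body": {
  "steps": [
    [[0,0,0,0,1],[0,0,0,0,1],[0,0,0,0,1]]
  ]
}}

```text
time_s: 30.72
tool_pos: [462.0, -60.5, -3.9]
ee_rot: [-179.5, 0.0, 173.6]
force: [-2.8, -12.0, 2.9]
width: 85.1
```

Emit:
{"method": "carry_out", "body": {
  "steps": [
    [[0,-0.003,0,0,1],[0,-0.004,0,0,1],[0,-0.01,0,0,1],[0,-0.03,0,0,1],[0,-0.05,0,0,1],[0,-0.02,-0.03,0,1],[0,0,-0.05,0,1],[0,0,-0.05,0,1],[0,0,-0.05,0,1],[0,0,0,0,1]]
  ]
}}

```text
time_s: 31.98
tool_pos: [452.0, -174.6, 180.7]
ee_rot: [-179.8, 0.6, 173.7]
force: [0.3, -0.4, 0.3]
width: 85.2
```

```bash
python3 chk.py; python3 - <<'E'
from h import *
im=manip.capture('top'); s=manip.capture('scene')
cv2.imwrite('pics/c11.png',np.hstack([cv2.resize(im[130:250,230:390,::-1],(400,300),interpolation=cv2.INTER_CUBIC),cv2.resize(s[130:270,265:405,::-1],(350,300),interpolation=cv2.INTER_CUBIC)]))
E
```

```text
t 31.975 pos [ 452.  -174.6  180.7] dist 253.1 lat -3.8 Fn -0.4 Ft 0.4 Fz 0.3
[]
contact z ~ 388.0
```

View pics/c11.png

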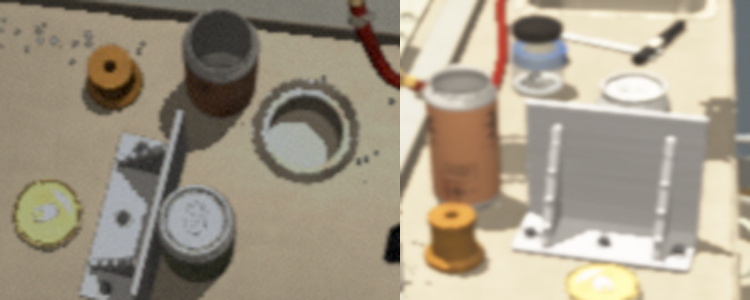

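The last picture shows the can upright at the face. In the crop its rim is at about (197,222), which is full-frame u 294–324 and matches the contact model. The bystanders have not moved. I'm handing in.

```bash
python3 -c "
from workcell import manip
print(manip.hand_in())"
```

```text
the job is handed in; nothing more can be done
None
```

The can is standing upright against the backstop's face, and I handed the job in at about 32 s.

1. **Raise and lean:** I gripped the can near its top, raised it while the foot dragged on the bench, and let go. It leaned on the face by itself at about 38°.
2. **Work the foot in:** I pushed the foot with the back of an open finger, in stages, until the can stood.
3. **Press home:** I held about 12 N for roughly 1.5 s, then withdrew the arm.

**Last checks:** the top view puts the rim within about a pixel (2 mm) of where a can touching the face should be. The tool force is near zero with the arm clear, and the bystanders look unmoved. Any gap under about 2 mm at the face could not be told apart.

**What went less well:**
- **Jammed pushes:** some foot pushes jammed while I found a low enough contact point. One read 35 N at the tool just before I backed off. The force on the face should have been lower because of bench friction, but I did not measure it.
- **First touch home:** when the can first reached the face, the tool briefly read 17 N before I backed off for the 12 N press.
- **Foot contact:** during the raise, one force reading suggested the foot was barely on the bench, perhaps 1 to 2 mm clear for a moment. I lowered it straight away.

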